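Tip a pail of satsumas into the packing crate

ROBOT

A 7-joint arm with a two-finger parallel gripper is mounted at the origin on the work surface. World frame = base frame: x ahead of the robot, y to its left, z up, the work surface at z = 0. Lengths are in m, angles in rad, forces in N, time in s.
With the tool pointing down it reaches from about 0.425 to 0.825 m from the base axis. Payload 3.6 kg.
Tool frame: the origin (TCP) lies on the mounting face of the last link; the fingertips stand 186 mm ahead of it and the grasp point (between the pads) lies 167 mm ahead of it; z points along the fingers, y is the line along which they close (so a half turn about z gives the same grasp; the last joint's range is limited). The gripper opens to 93 mm and grips with 3 to 60 N. Pads are 15 mm wide; open, the fingers measure 128 mm over their backs; the gripper's body (75 mm by 188 mm) begins 65 mm behind the grasp point.
Start: joints at [-1.238, 0.615, -0.013, 1.423, 0.008, 1.103, -0.04], TCP at [0.229, 0.608, 0.405] pointing down, gripper open.
Joint ranges: [-3.12, 3.12], [-0.3, 2.06], [-1.34, 1.32], [0.26, 2.42], [-1.36, 4.5], [0.01, 1.98], [-2.84, 2.84]. Speed limits (rad/s): [2.79, 2.79, 3.14, 3.14, 3.14, 3.14, 3.14].

INTERFACE

Orientations are given as a unit quaternion [x, y, z, w].
In Python, from cell import status, eyes, job, finder gives the robot as it stands.
- The arm moves only by the tool carry_out, never from a script. Its argument "commands" is a list of rows, each a list of 7 numbers: the shift along the tool's x, y, z each as a share of 0.1 m, from -1 to 1, then the turn, a rotation vector about the tool's x, y, z each as a share of pi rad, from -1 to 1, then the closure in counts, from 0 (fully open) to 255 (shut). In form: [[dx, dy, dz, ax, ay, az, gripper], ...]. A call has 1 to 12 rows; each row shifts and turns the commanded pose from where the row before left it, along the tool's axes as they then stand; what a row does not reach is not made up. A row lasts 1/8 s, in which the tool goes at most 62.5 mm and 10.7 degrees, less where a joint would pass 70% of its speed; a pose out of reach is approached as far as the arm can. A call with a number of a shift or a turn outside -1 to 1 is refused whole. A call with a gripper value outside its range is refused whole. The fingers move at their own pace and stop on an object; "grip_force" is the grip in N (left out, the last holds). Time passes only in rows, so rows that do not move let the fingers close. It gives the time, the measured TCP pose, the force, the opening and the grip force at its end, in the units of the state.
- status.get_obs(): the state, without advancing time (a new reading comes with each control period).
- eyes.get_image(name): name is "scene" or "top" or "wrist"; returns the picture (384x512x3 uint8, blue, green, red); there is no depth.
- eyes.camera_model(name): a dict with "fov_y" (degrees; the focal length in pixels is half the picture's height over the tangent of half this angle, whatever the lens; pixels are square), "cx", "cy" (the principal point, pixels), "R" (3x3) and "t" (3): a world point X has camera coordinates R X + t. Camera axes: x right, y down, z forward; pixel columns grow to the right and rows downward; lengths in m; the calibration is good to about 2 mm. A picture is of the moment at which its call begins: read the wrist's pose just before it. camera_model takes no time and is no camera call; for the wrist camera it gives the pose at the moment of the call.
- job.job_done(): hands the job in; it is judged then, once.
Trained networks look in the newest picture that a camera, given by its name, has taken for a name from the list of things; names that differ only in an ending like _2 or _b are one class to them, and where a whole thing is asked for, a point or a joint stands for the part that bears it (a point fixed in the world has none). Each returns a list of dicts, best first, with "conf" (0 to 1); they miss things now and then, are a little off and sometimes report something else, mostly with a low value. They report only what shows in the picture. A call takes as long as a camera call. They do not tell look-alikes from the thing itself.
- finder.search_frame(query, camera): "centre" ([x, y, z] in m, in world coordinates, good to about 4 mm: the middle of the surface that is visible of it).
The state is a dict: "time_s": time; "joint_pos": joint angles; "joint_velocities": joint speeds; "effort": joint torques, N m; "eef_pos": TCP position; "ee_rot": TCP orientation; "force": force on the tool from outside, world axes, zero at the start; "wrist_torque": the same for the moment, N m; "opening": finger opening in m; "grip_force": force on a finger pad.
Only numpy, scipy, OpenCV 4.12 (cv2) and the standard library are available. Lean on these libraries where they do the work, as an engineer would, in place of code of your own. Each camera call takes 0.05 s, during which the arm holds its last target. There are 200 camera calls.

TASK

Pick up the wide steel pail that holds the satsumas by its bail handle and stand it upright in the middle of the wooden step in front of the green crate, with the stub grip at its foot pointing straight away from the crate, and let go. Then take the stub grip and raise it to tip the pail forward over the step's stops, so that all three satsumas roll out into the crate, and leave the pail lying there tipped, mouth down in the crate. Leave the tall narrow pail alone.

Things in the scene. Friction and masses are not known exactly. Their poses are not given: they have to be found in the camera images.
- bail_grip: wooden roller of the wide pail's bail handle, 16 mm diameter, 80 mm long; origin at its centre, lying level along its y axis, about 198 mm above the pail's underside. The 5 mm wire bail (168 mm wide) is hinged at the rim, 118 mm above the underside, on an axis parallel to the roller; the hinge is stiff (stays where left, 0.04 N m) and starts up to 0.15 rad off upright.
- pail_center (a point): centre of the wide pail, on its axis half-way up; z up, +x the way it is to be tipped. Round, steel, 128 mm across the foot, 156 mm across the mouth, 130 mm tall, wall 4 mm, floor 5 mm, 0.4 kg without fruit. It tips about the front of its foot, 64 mm along +x from its axis, and goes over by itself beyond about 45 degrees.
- tail_grip: wooden stub grip sticking out at the foot of the wide pail, rigid with it: 34 mm long (its x, radial), 14 mm thick (y), 26 mm tall (z); origin at its centre, axes as the pail's. The pail's axis is 116 mm away along +x, its underside 24 mm below. A 6 mm thick strap joins it to the wall, 33 mm away.
- step_top (a point): place for the pail: top of the fixed wooden step, 60 mm above the table; +x points to the crate, z up. The top reaches from -70 to +90 mm along x and 85 mm either side along y; the stub grip of a pail standing here overhangs the back edge. Two 14 mm high stops stand in a V at the crate side, inner faces on a circle of 78 mm radius about this point.
- crate_floor (a point): centre of the floor of the green crate, fixed to the step, 280 mm along the step's +x, axes alike; 6 mm above the table. Inside it reaches 185 mm either way along x and 137 mm along y; its wall beside the step is 46 mm high, the others 100 mm.
- satsuma0_center (a point): satsuma, an orange ball 52 mm across, 70 g, lying loose on the floor of the wide pail; the point is its centre.
- satsuma1_center (a point): satsuma, an orange ball 52 mm across, 70 g, lying loose on the floor of the wide pail; the point is its centre.
- satsuma2_center (a point): satsuma, an orange ball 52 mm across, 70 g, lying loose on the floor of the wide pail; the point is its centre.
- tall_pail_center (a point): centre of the other pail, which is to be left alone: the same steel, empty, narrower (120 mm across the mouth) and taller (145 mm), with a bail up to 205 mm high but no stub grip; the point is on its axis, half-way up the wall.
Mind the look-alikes: they are no part of the job. What is shaped like the part that bears satsuma1_center but purple is not meant.

How it is judged:
On the way, in this order (a step that is already met when the one before it is completed fails the run):
1. the wide pail is lifted clear of the table by its bail roller (contact force between the fingers and bail_grip above 1 N and height (world z) of tail_grip above 0.06 m), for 0.2 s.
2. the pail stands upright on the middle of the step, stub grip away from the crate, let go (x of tail_grip in the frame of step_top between -0.15 and -0.085 m and y of tail_grip in the frame of step_top between -0.035 and 0.035 m and z of tail_grip in the frame of step_top between 0.012 and 0.036 m and angle between the x axis of tail_grip and the x axis of step_top, either way round below 0.3 rad and angle between tail_grip's own z axis and vertical below 0.12 rad and linear speed of tail_grip below 0.03 m/s and contact force between the fingers and anything else below 0.3 N), for 0.2 s.
3. the pail is being tipped by its stub grip (contact force between the fingers and tail_grip above 0.3 N and angle between tail_grip's own z axis and vertical above 0.45 rad), for 0.05 s.
At the end, for the whole second after the job is handed in: All three satsumas lie inside the crate (centres within its walls and lower than 60 mm above the table), and the wide pail, released and at rest, lies tipped by more than 74 degrees with its stub grip within 300 mm of the middle of the step (x of satsuma0_center in the frame of step_top between 0.09 and 0.475 m and y of satsuma0_center in the frame of step_top between -0.145 and 0.145 m and height (world z) of each of satsuma0_center, satsuma1_center, satsuma2_center below 0.06 m and x of satsuma1_center in the frame of step_top between 0.09 and 0.475 m and y of satsuma1_center in the frame of step_top between -0.145 and 0.145 m and x of satsuma2_center in the frame of step_top between 0.09 and 0.475 m and y of satsuma2_center in the frame of step_top between -0.145 and 0.145 m and angle between tail_grip's own z axis and vertical above 1.3 rad and horizontal distance between tail_grip and step_top below 0.3 m and linear speed of tail_grip below 0.03 m/s); the robot touches nothing.
It fails at once if the tall pail is moved by more than 40 mm (distance of tall_pail_center from where it was at the start of the episode above 0.04 m).
It also fails if it takes over 67 s, if anything falls off the work surface, if the arm or the gripper's body presses on something with over 40 N, if the wrist force passes 120 N, or if a joint passes its speed limit or range.

## Working session

There is one attempt and no reset: what is moved stays moved. The work goes in short steps, Python scripts to look and compute and a tool call to move; the robot and the scene stay as the last step left them, time stands still between calls to the robot, and variables do not carry over. Pictures are saved under pics/ and viewed, at most 10 in all, crops included, and the job is handed in when it is done.

Besides the shell and the picture viewer there is one more tool, called after "Emit:" as name(argument=value, ...), one argument or row to a line, values as JSON. carry_out: Moves the arm, as the interface text tells. Shift numbers are shares of 0.1 m and turn numbers shares of pi rad, none past 1 either way. Its arguments: {"type":"object","properties":{"commands":{"type":"array"},"grip_force":{"type":"number"}},"required":["commands"]}

```bash
ls; mkdir -p pics
python3 - <<'E'
from cell import status, eyes, job, finder
import cv2,numpy as np
print(status.get_obs())
a=eyes.get_image("scene");b=eyes.get_image("top")
cv2.imwrite("pics/a.png",cv2.resize(a,(800,600)));cv2.imwrite("pics/b.png",cv2.resize(b,(800,600)))
for n in ["bail_grip","tail_grip","pail_center","satsuma0_center","tall_pail_center","step_top","crate_floor"]:
  for c in ["scene","top"]:
    try:print(n,c,[(np.round(d["centre"],3).tolist(),round(d["conf"],2)) for d in finder.search_frame(n,c)][:5])
    except Exception as e:print(n,c,e)
for c in ["scene","top","wrist"]:print(c,eyes.camera_model(c))
E
```

```text
pics
{'time_s': 0.0, 'joint_pos': array([-1.23749452,  0.61592093, -0.0126237 ,  1.42489127,  0.00812192,
        1.10342875, -0.04039719]), 'joint_velocities': array([-0.00040743,  0.00094073, -0.00074561, -0.00109533, -0.00054029,
       -0.0014842 , -0.00022085]), 'effort': array([-4.55242962e-04, -4.58929753e+01,  2.09032763e-01, -1.65745622e+01,
       -6.09902199e-02,  2.04230868e-02,  2.30600699e-04]), 'eef_pos': array([0.22873011, 0.60808551, 0.40358199]), 'ee_rot': array([ 1.78890025e-01,  9.83868219e-01, -1.28242703e-03, -2.05948550e-04]), 'force': array([-0.29939959, -0.02355482, -0.37139374]), 'wrist_torque': array([-0.03689611,  0.03513997, -0.02714309]), 'grip_force': 0.0, 'opening': 0.09284216939476315}
bail_grip scene [([0.617, -0.308, 0.207], 0.57)]
bail_grip top [([0.608, -0.309, 0.203], 0.53)]
tail_grip scene []
tail_grip top []
pail_center scene [([0.624, -0.315, 0.08], 0.61)]
pail_center top [([0.616, -0.316, 0.087], 0.71)]
satsuma0_center scene []
satsuma0_center top [([0.595, -0.276, 0.048], 0.5)]
tall_pail_center scene [([0.438, -0.261, 0.122], 0.63)]
tall_pai
[... 505 characters left out ...]
t': array([-0.1438905 , -0.19714067,  1.42842687])}
top {'fov_y': 45.05759143406378, 'cx': 252.95610130912632, 'cy': 185.1241615668255, 'R': array([[ 4.61995573e-04, -9.99990872e-01, -4.24761295e-03],
       [-9.98154821e-01, -2.03230109e-04, -6.07199520e-02],
       [ 6.07185345e-02,  4.26782769e-03, -9.98145804e-01]]), 't': array([-0.02539603,  0.51741306,  1.27094057])}
wrist {'fov_y': 62.65224996805587, 'cx': 257.2714756857736, 'cy': 191.7509724583666, 'R': array([[ 3.52623358e-01,  9.35765317e-01,  1.97866744e-04],
       [ 8.98652448e-01, -3.38697102e-01,  2.78761638e-01],
       [ 2.60922489e-01, -9.81200513e-02, -9.60360302e-01]]), 't': array([-0.65009453, -0.03150022,  0.39070955])}
```

View pics/a.png

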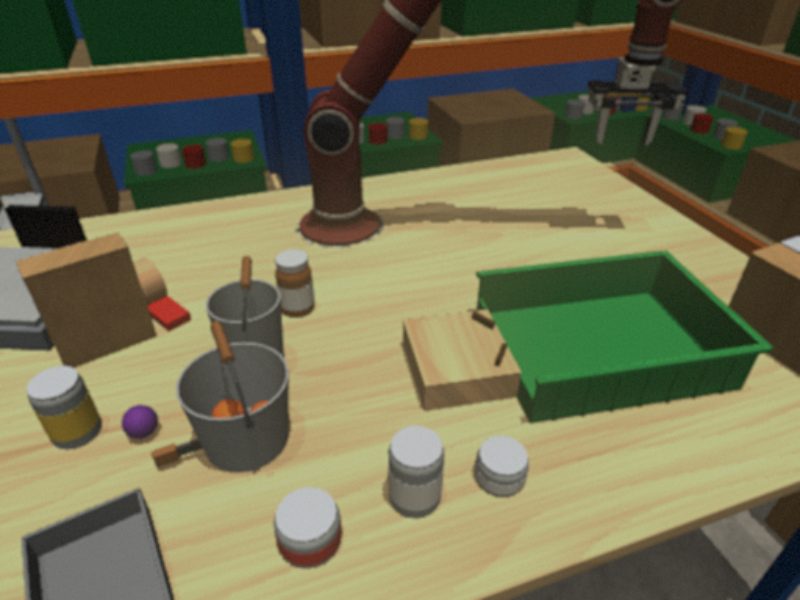

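View pics/b.png

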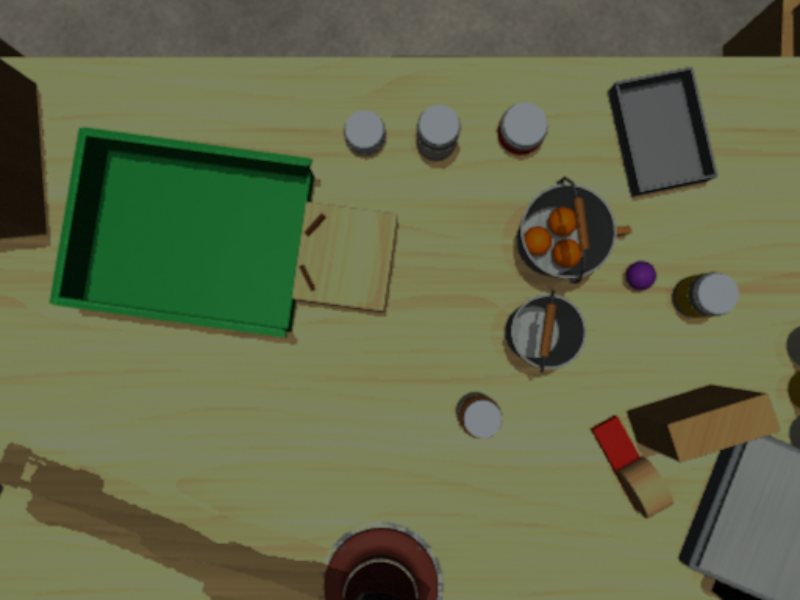

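Scene shows: wide pail with orange satsumas (top view 567,230; scene 235,400), roller (582,223), stub (623,231), pointing right. Candidates: the tall pail (545,332; roller 548,330) is empty with no stub, so not wanted. The purple ball (640,275) is a decoy. Step at (345,255), crate to its left. I'll check the choice with a close crop.

```bash
cat > h.py <<'E'
import numpy as np
from cell import eyes
def ray(c,u,v,w=512,h=384):
    m=eyes.camera_model(c);f=192/np.tan(np.radians(m["fov_y"]/2));R=np.array(m["R"]);t=np.array(m["t"])
    return -R.T@t, R.T@np.array([(u-m["cx"])/f,(v-m["cy"])/f,1])
def plane(c,u,v,z):
    C,d=ray(c,u,v);return C+d*(z-C[2])/d[2]
def proj(c,X):
    m=eyes.camera_model(c);f=192/np.tan(np.radians(m["fov_y"]/2));p=np.array(m["R"])@X+m["t"]
    return np.array([m["cx"]+f*p[0]/p[2],m["cy"]+f*p[1]/p[2]])
E
python3 - <<'E'
import cv2,numpy as np
from cell import eyes
b=eyes.get_image("top")
p=cv2.resize(b[110:210,180:270],None,fx=4,fy=4,interpolation=cv2.INTER_CUBIC)
q=cv2.resize(b[110:210,325:415],None,fx=4,fy=4,interpolation=cv2.INTER_CUBIC)
cv2.imwrite("pics/c.png",np.clip(np.hstack([p,q])*1.4,0,255).astype(np.uint8))
E
```

```text
(no output)
```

View pics/c.png

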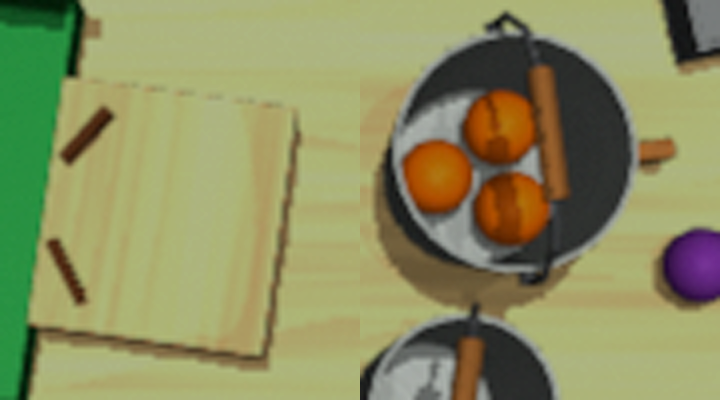

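The crop confirms it: three satsumas in the wide pail, stub at (657,151), roller from (543,66) to (557,197). Step's top corners are at (64,78), (297,107), (265,357), (32,327).

Run:
```python
from h import *
from scipy.optimize import least_squares
P=lambda u,v,x0:((u+.5)/4-.5+x0,(v+.5)/4-.5+110)
cor=[(64,78),(297,107),(265,357),(32,327)]
W=np.array([plane("top",*P(u,v,180),.06)[:2] for u,v in cor]);print("step corners",W.round(4))
L=np.array([(.09,-.085),(-.07,-.085),(-.07,.085),(.09,.085)])
# image: up=+x world, left=+y ; step +x = world +y -> step +y = world -x
def f(p):
    c,s=np.cos(p[2]),np.sin(p[2]);return (L@np.array([[c,s],[-s,c]])+p[:2]-W).ravel()
r=least_squares(f,[.6,.1,np.pi/2]);print("step",r.x,np.abs(r.fun).max())
# roller: triangulate ends
def tri(a,b):
    C,d=ray("top",*a);D,e=ray("scene",*b)
    s=np.linalg.lstsq(np.c_[d,-e],D-C,rcond=None)[0];p,q=C+d*s[0],D+e*s[1];return ((p+q)/2).round(4),np.linalg.norm(p-q).round(4)
S=lambda u,v:(u*.64-.2,v*.64-.2)
c=P(190,131,325);print("roller z.198",plane("top",*c,.198),"tri",tri(c,S(223,342)))
e=[plane("top",*P(*k,325),.198)[:2] for k in[(183,66),(197,197)]];print("roller ends",e,np.linalg.norm(e[0]-e[1]))
print("rim centre",plane("top",*P(154,152,325),.13))
print("stub visible",plane("top",*P(297,151,325),.037), "tip",plane("top",*P(316,150,325),.037))
print("stub scene", plane("scene",*S(166,452),.037))
print("wristcam C",eyes.camera_model("wrist"))
```

```text
step corners [[ 0.6665  0.1297]
 [ 0.6466 -0.0278]
 [ 0.4778 -0.0065]
 [ 0.4979  0.1499]]
step [0.57095823 0.05140582 1.44653389] 0.0013775427556728947
roller z.198 [ 0.60899686 -0.3114659   0.198     ] tri (array([ 0.6091, -0.31  ,  0.1981]), np.float64(0.0028))
roller ends [array([ 0.64830695, -0.3078644 ]), array([ 0.5692555 , -0.31504262])] 0.07937668473930239
rim centre [ 0.60602724 -0.30573372  0.13      ]
stub visible [ 0.61995755 -0.42558323  0.037     ] tip [ 0.62064619 -0.43860965  0.037     ]
stub scene [ 0.62843693 -0.41877855  0.037     ]
wristcam C {'fov_y': 62.65224996805587, 'cx': 257.2714756857736, 'cy': 191.7509724583666, 'R': array([[ 3.52623254e-01,  9.35765357e-01,  1.91124577e-04],
       [ 8.98653171e-01, -3.38695252e-01,  2.78761556e-01],
       [ 2.60920140e-01, -9.81260523e-02, -9.60360327e-01]]), 't': array([-0.65009227, -0.03150019,  0.3907098 ])}
```

Emit:
carry_out(
  commands=[
    [-0.34,-0.363,-0.018,0,0,0,0],
    [-0.34,-0.363,-0.018,0,0,0,0],
    [-0.34,-0.363,-0.018,0,0,0,0],
    [-0.34,-0.363,-0.018,0,0,0,0],
    [-0.34,-0.363,-0.018,0,0,0,0],
    [-0.34,-0.363,-0.018,0,0,0,0],
    [-0.34,-0.363,-0.018,0,0,0,0],
    [-0.34,-0.363,-0.018,0,0,0,0],
    [-0.34,-0.363,-0.018,0,0,0,0],
    [-0.34,-0.363,-0.018,0,0,0,0],
  ],
)

```text
time_s: 2.1
eef_pos: [0.4197, 0.1474, 0.4232]
ee_rot: [0.179, 0.984, 0.0, 0.0]
force: [0.8, -0.2, -1.0]
opening: 0.093
grip_force: 0.0
```

Emit:
carry_out(
  commands=[
    [-0.34,-0.363,-0.018,0,0,0,0],
    [-0.34,-0.363,-0.018,0,0,0,0],
    [-0.34,-0.363,-0.018,0,0,0,0],
    [-0.34,-0.363,-0.018,0,0,0,0],
    [-0.34,-0.363,-0.018,0,0,0,0],
    [-0.34,-0.363,-0.018,0,0,0,0],
    [-0.34,-0.363,-0.018,0,0,0,0],
    [-0.34,-0.363,-0.018,0,0,0,0],
    [-0.34,-0.363,-0.018,0,0,0,0],
    [-0.34,-0.363,-0.018,0,0,0,0],
  ],
)

```text
time_s: 3.35
eef_pos: [0.6103, -0.3119, 0.4409]
ee_rot: [0.179, 0.984, 0.0, 0.0]
force: [0.5, -0.2, -0.4]
opening: 0.0933
grip_force: 0.0
```

Emit:
carry_out(
  commands=[
    [0,0,0,0,0,0.0535,0],
    [0,0,0,0,0,0.0535,0],
    [0,0,0,0,0,0.0535,0],
    [0,0,0,0,0,0.0535,0],
    [0,0,0,0,0,0.0535,0],
    [0,0,0,0,0,0.0535,0],
    [0,0,0,0,0,0.0535,0],
    [0,0,0,0,0,0.0535,0],
  ],
)

```text
time_s: 4.35
eef_pos: [0.6098, -0.3103, 0.4407]
ee_rot: [0.754, 0.656, 0.0, -0.0]
force: [-0.3, 0.4, -0.3]
opening: 0.0928
grip_force: 0.0
```

Emit:
carry_out(
  commands=[
    [0,0,0,0,0,0.0535,0],
    [0,0,0,0,0,0.0535,0],
    [0,0,0,0,0,0.0535,0],
    [0,0,0,0,0,0.0535,0],
    [0,0,0,0,0,0.0535,0],
    [0,0,0,0,0,0.0535,0],
    [0,0,0,0,0,0.0535,0],
    [0,0,0,0,0,0.0535,0],
    [0,0,0,0,0,0,0],
  ],
)

```text
time_s: 5.48
eef_pos: [0.61, -0.3102, 0.4404]
ee_rot: [0.999, 0.048, -0.0, -0.0]
force: [1.0, -0.2, 0.0]
opening: 0.0932
grip_force: 0.0
```

```bash
cat >> h.py <<'E'
from scipy.spatial.transform import Rotation as Ro
from cell import status
def pose():
    o=status.get_obs();return o["eef_pos"],Ro.from_quat(o["ee_rot"]),o
def steps(p,R):
    "total shift (tool axes, shares of 0.1) and turn (shares of pi) to TCP target p,R"
    P,Q,o=pose();return (Q.inv().apply(np.array(p)-P)*10).round(3),((Q.inv()*R).as_rotvec()/np.pi).round(4)
def frame(ythat,z): # tool y dir, z dir
    y=np.array(ythat,float);z=np.array(z,float);z/=np.linalg.norm(z);y-=z*(y@z);y/=np.linalg.norm(y)
    return Ro.from_matrix(np.c_[np.cross(y,z),y,z])
E
python3 - <<'E'
from h import *
import cv2
from cell import finder
P,Q,o=pose();print(P,Q.as_matrix().round(3),o["joint_pos"].round(3),o["time_s"])
cv2.imwrite("pics/d.png",eyes.get_image("wrist"))
for n in["bail_grip","pail_center"]:print([(np.round(d["centre"],3).tolist(),round(d["conf"],2)) for d in finder.search_frame(n,"wrist")])
for x in [-.04,.04]:
  print(proj("wrist",np.array([.609,-.311,.198])+x*np.array([.996,.09,0])))
a=1.665-np.pi
print(steps([.609,-.311,.365],frame([np.cos(a),np.sin(a),0],[0,0,-1])))
E
```

```text
[ 0.61004784 -0.31015952  0.44038861] [[ 0.995  0.095 -0.001]
 [ 0.095 -0.995 -0.   ]
 [-0.001 -0.    -1.   ]] [ 0.028  0.777  0.881  1.271 -0.586  1.354 -0.592] 5.475
[([0.613, -0.311, 0.205], 0.92), ([0.598, -0.306, 0.098], 0.58)]
[([0.602, -0.305, 0.097], 0.86)]
[258.29500144 257.49428287]
[258.88525855 155.89676181]
(array([-0.009,  0.005,  0.757]), array([-0.0001, -0.    ,  0.0003]))
```

View pics/d.png

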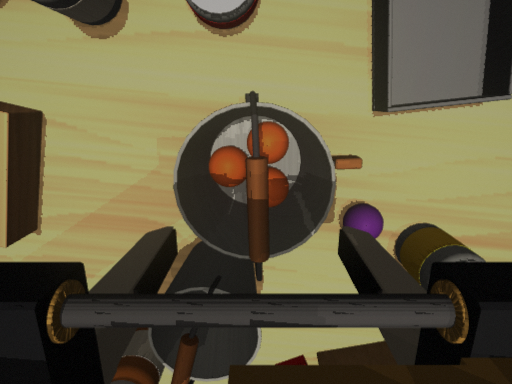

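Wrist view: the roller runs from (256,157) to (259,260), between the fingers and matching the prediction. Descend, close and lift.

Emit:
carry_out(
  commands=[
    [0,0,0.25,0,0,0,0],
    [0,0,0.25,0,0,0,0],
    [0,0,0.25,0,0,0,0],
    [0,0,0,0,0,0,0],
    [0,0,0,0,0,0,255],
    [0,0,0,0,0,0,255],
    [0,0,0,0,0,0,255],
    [0,0,0,0,0,0,255],
    [0,0,0,0,0,0,255],
    [0,0,0,0,0,0,255],
  ],
  grip_force=30,
)

```text
time_s: 6.88
eef_pos: [0.6097, -0.3105, 0.3657]
ee_rot: [0.999, 0.046, -0.0, 0.0]
force: [0.6, -0.1, -0.3]
opening: 0.0372
grip_force: 0.0
```

Emit:
carry_out(
  commands=[
    [0,0,0,0,0,0,255],
    [0,0,-0.1,0,0,0,255],
    [0,0,-0.1,0,0,0,255],
    [0,0,-0.15,0,0,0,255],
    [0,0,-0.2,0,0,0,255],
    [0,0,-0.25,0,0,0,255],
    [0,0,-0.25,0,0,0,255],
    [0,0,-0.25,0,0,0,255],
    [0,0,-0.1,0,0,0,255],
    [0,0,0,0,0,0,255],
    [0,0,0,0,0,0,255],
  ],
)

```text
time_s: 8.25
eef_pos: [0.6098, -0.3102, 0.5043]
ee_rot: [0.999, 0.046, -0.001, -0.001]
force: [0.2, -0.3, -6.6]
opening: 0.0149
grip_force: 29.9
```

Run:
```python
from h import *
import cv2
from cell import finder
P,Q,o=pose();print(P,o["joint_pos"].round(3),o["time_s"])
a=eyes.get_image("scene");b=eyes.get_image("top");w=eyes.get_image("wrist")
cv2.imwrite("pics/e.png",cv2.resize(np.vstack([np.hstack([a,b]),np.hstack([w,w*0])]),(800,600)))
for c in["scene","top","wrist"]:
  for n in["tail_grip","pail_center"]:print(c,n,[(np.round(d["centre"],3).tolist(),round(d["conf"],2)) for d in finder.search_frame(n,c)])
s=np.array([.571,.0514]);u=np.array([np.cos(1.4465),np.sin(1.4465)]);y=1.4465-np.pi
print(u,steps([*s,P[2]],frame([np.cos(y),np.sin(y),0],[0,0,-1])))
```

```text
[ 0.60976065 -0.31024913  0.50425661] [ 0.042  0.738  0.899  1.154 -0.556  1.491 -0.635] 8.25
scene tail_grip [([0.626, -0.411, 0.154], 0.9)]
scene pail_center [([0.637, -0.311, 0.212], 0.76)]
top tail_grip []
top pail_center []
wrist tail_grip [([0.62, -0.425, 0.162], 0.69), ([0.578, -0.003, 0.061], 0.49)]
wrist pail_center [([0.614, -0.305, 0.226], 0.59)]
[0.12397652 0.99228515] (array([-0.051, -3.64 ,  0.014]), array([0.    , 0.0001, 0.069 ]))
```

View pics/e.png

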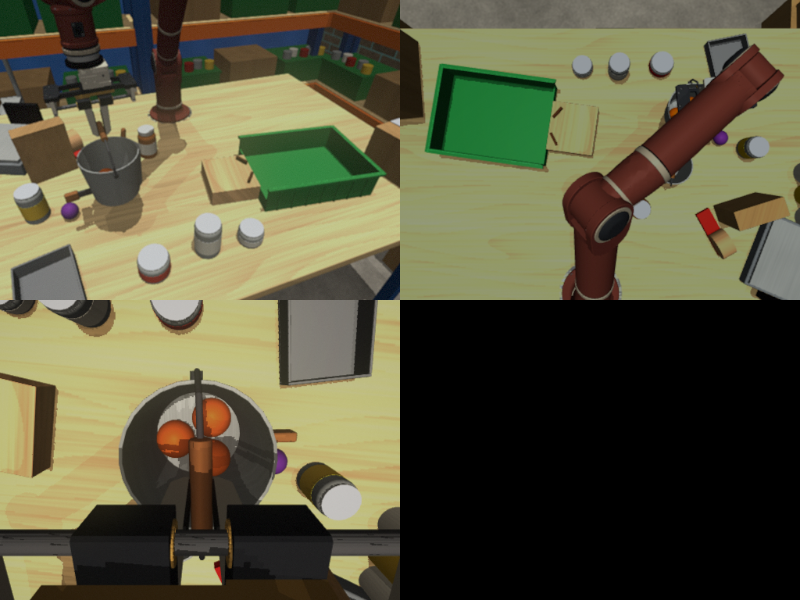

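Pail lifted, hanging level (stub at wrist-view (285,436)). Carry it to the step.

Emit:
carry_out(
  commands=[
    [0,-0.1,0,0,0,0,255],
    [0,-0.2,0,0,0,0,255],
    [-0.005,-0.3,0,0,0,0,255],
    [-0.005,-0.3,0,0,0,0,255],
    [-0.005,-0.3,0,0,0,0,255],
    [-0.005,-0.3,0,0,0,0,255],
    [-0.005,-0.3,0,0,0,0,255],
    [-0.005,-0.3,0,0,0,0,255],
    [-0.005,-0.3,0,0,0,0,255],
    [-0.005,-0.3,0,0,0,0,255],
  ],
)

```text
time_s: 9.95
eef_pos: [0.5802, -0.0404, 0.5061]
ee_rot: [0.999, 0.047, 0.0, -0.001]
force: [0.3, 1.3, -6.2]
opening: 0.0148
grip_force: 29.9
```

Emit:
carry_out(
  commands=[
    [-0.005,-0.3,0,0,0,0,255],
    [-0.005,-0.3,0,0,0,0,255],
    [0,-0.2,0,0,0,0,255],
    [0,-0.1,0,0,0,0,255],
    [0,0,0,0,0,0.0138,255],
    [0,0,0,0,0,0.0138,255],
    [0,0,0,0,0,0.0138,255],
    [0,0,0,0,0,0.0138,255],
    [0,0,0,0,0,0.0138,255],
    [0,0,0,0,0,0,255],
    [0,0,0,0,0,0,255],
  ],
)

```text
time_s: 11.32
eef_pos: [0.5715, 0.0474, 0.5057]
ee_rot: [0.998, -0.062, -0.0, 0.0]
force: [0.3, 0.1, -5.6]
opening: 0.015
grip_force: 29.9
```

Run:
```python
from h import *
import cv2
from cell import finder
P,Q,o=pose();print(P,o["joint_pos"].round(3),o["time_s"],o["force"])
a=eyes.get_image("scene");b=eyes.get_image("top");w=eyes.get_image("wrist")
cv2.imwrite("pics/f.png",np.hstack([cv2.resize(a[90:330,140:460],(400,300)),cv2.resize(w,(400,300))]))
for c in["scene","top","wrist"]:
  for n in["tail_grip","pail_center"]:print(c,n,[(np.round(d["centre"],3).tolist(),round(d["conf"],2)) for d in finder.search_frame(n,c)])
s=np.array([.571,.0514]);u=np.array([np.cos(1.4465),np.sin(1.4465)]);y=1.4465-np.pi
print(steps([*s,.06+.198+.167],frame([np.cos(y),np.sin(y),0],[0,0,-1])))
```

```text
[0.57145705 0.04744511 0.50573505] [-0.726  0.592  1.078  1.508 -0.527  1.358 -1.302] 11.325 [ 0.25121048  0.06970331 -5.55114009]
scene tail_grip [([0.569, -0.042, 0.141], 0.48)]
scene pail_center [([0.596, 0.043, 0.213], 0.97), ([0.483, -0.266, 0.103], 0.16)]
top tail_grip [([0.562, -0.055, 0.148], 0.46)]
top pail_center [([0.532, 0.02, 0.194], 0.6)]
wrist tail_grip [([0.559, -0.056, 0.142], 0.62), ([0.549, 0.028, 0.178], 0.47)]
wrist pail_center [([0.574, 0.048, 0.226], 0.57)]
(array([-0.009, -0.039,  0.808]), array([-0.,  0.,  0.]))
```

View pics/f.png

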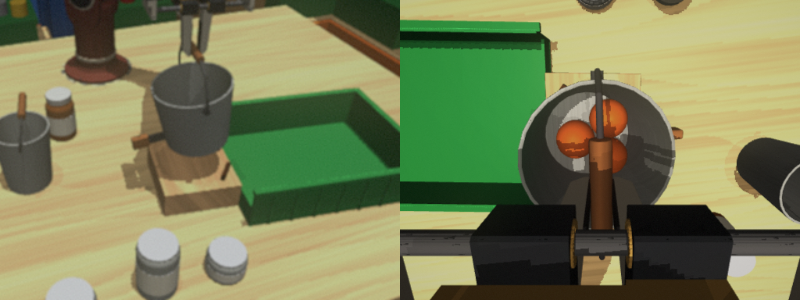

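Emit:
carry_out(
  commands=[
    [0,0,0.1,0,0,0,255],
    [0,0,0.15,0,0,0,255],
    [0,0,0.15,0,0,0,255],
    [0,0,0.1,0,0,0,255],
    [0,0,0.1,0,0,0,255],
    [0,0,0.05,0,0,0,255],
    [0,0,0.04,0,0,0,255],
    [0,0,0.03,0,0,0,255],
    [0,0,0.02,0,0,0,255],
    [0,0,0.02,0,0,0,255],
    [0,0,0,0,0,0,255],
  ],
)

```text
time_s: 13.15
eef_pos: [0.5719, 0.0462, 0.4329]
ee_rot: [0.998, -0.062, 0.003, 0.0]
force: [-2.3, 0.8, 8.7]
opening: 0.0152
grip_force: 30.0
```

Emit:
carry_out(
  commands=[
    [0,0,0.02,0,0,0,255],
    [0,0,0.02,0,0,0,255],
    [0,0,0.02,0,0,0,255],
    [0,0,0,0,0,0,255],
  ],
)

```text
time_s: 13.65
eef_pos: [0.5712, 0.0416, 0.43]
ee_rot: [0.998, -0.064, 0.004, 0.004]
force: [-5.9, -4.4, 19.3]
opening: 0.0152
grip_force: 30.0
```

Run:
```python
from h import *
import cv2
from cell import finder
P,Q,o=pose();print(P,o["time_s"],o["force"])
for c in["scene","wrist"]:
  eyes.get_image(c)
  for n in["tail_grip","pail_center","bail_grip"]:print(c,n,[(np.round(d["centre"],3).tolist(),round(d["conf"],2)) for d in finder.search_frame(n,c)])
a=eyes.get_image("scene");w=eyes.get_image("wrist")
cv2.imwrite("pics/g.png",np.hstack([cv2.resize(a[110:290,200:440],(400,300)),cv2.resize(w,(400,300))]))
```

```text
[0.57123314 0.04155868 0.43004722] 13.65 [-5.94662033 -4.42863627 19.26232187]
scene tail_grip [([0.567, -0.042, 0.089], 0.62)]
scene pail_center [([0.596, 0.048, 0.144], 0.85)]
scene bail_grip [([0.484, -0.268, 0.1], 0.74), ([0.592, 0.052, 0.144], 0.58)]
wrist tail_grip [([0.562, -0.047, 0.095], 0.9)]
wrist pail_center [([0.575, 0.08, 0.153], 0.72)]
wrist bail_grip [([0.467, -0.228, 0.061], 0.58)]
```

View pics/g.png

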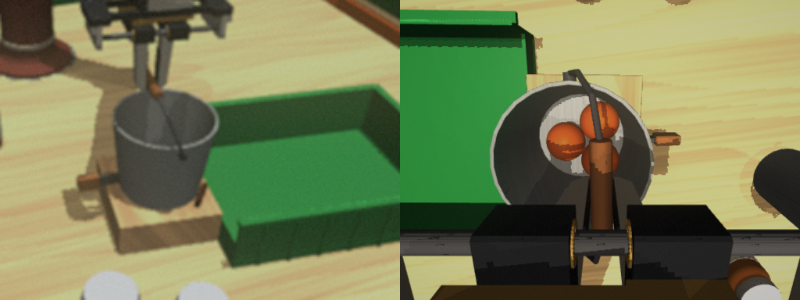

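The pail stands on the step, pushed up against the stops (stub at wrist-view (667,139)). I'll relieve the press, then release.

Emit:
carry_out(
  commands=[
    [0,0,-0.03,0,0,0,255],
    [0,0,-0.03,0,0,0,255],
    [0,0,-0.02,0,0,0,255],
    [0,0,0,0,0,0,255],
  ],
)

```text
time_s: 14.65
eef_pos: [0.5717, 0.0461, 0.4324]
ee_rot: [0.998, -0.063, 0.001, 0.002]
force: [0.5, -5.1, 3.3]
opening: 0.0152
grip_force: 30.0
```

Run:
```python
from h import *
from cell import finder
P,Q,o=pose();print(P,o["time_s"],o["force"])
for c in["scene","wrist"]:
  eyes.get_image(c)
  print(c,[(np.round(d["centre"],3).tolist(),round(d["conf"],2)) for d in finder.search_frame("tail_grip",c)])
```

```text
[0.57173457 0.04607342 0.43244082] 14.65 [ 0.47514788 -5.14601016  3.31454751]
scene [([0.568, -0.04, 0.091], 0.79), ([0.632, 0.331, 0.034], 0.16)]
wrist [([0.56, -0.046, 0.098], 0.84)]
```

Run:
```python
from h import *
import cv2
a=eyes.get_image("scene");w=eyes.get_image("wrist")
s=np.array([.571,.0514,.06]);u=np.array([.124,.992,0]);v=np.array([-.992,.124,0]);z=np.array([0,0,1.])
def draw(img,cam,x0,y0,k):
  o=s+.014*u;t=np.linspace(0,2*np.pi,60)
  L=[[o+.064*(u*np.cos(i)+v*np.sin(i)) for i in t],[o+.13*z+.078*(u*np.cos(i)+v*np.sin(i)) for i in t]]
  c=o-.116*u+.024*z
  L.append([c+.017*i*u+.007*j*v+.013*k2*z for i,j,k2 in[(-1,-1,1),(-1,1,1),(1,1,1),(1,-1,1),(-1,-1,1),(-1,-1,-1),(-1,1,-1),(-1,1,1)]])
  for l in L:cv2.polylines(img,[np.array([((proj(cam,p)-[x0,y0]+.5)*k) for p in l]).round().astype(int)],False,(255,255,0),1)
A=cv2.resize(a[155:255,235:345],None,fx=4,fy=4,interpolation=cv2.INTER_CUBIC);draw(A,"scene",235,155,4)
B=cv2.resize(w[90:290,320:450][:134],None,fx=2.6,fy=2.985);B=cv2.resize(w[90:223,300:420],(360,400));draw(B,"wrist",300,90,3)
cv2.imwrite("pics/h.png",np.hstack([A,B]))
```

```text
(no output)
```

View pics/h.png

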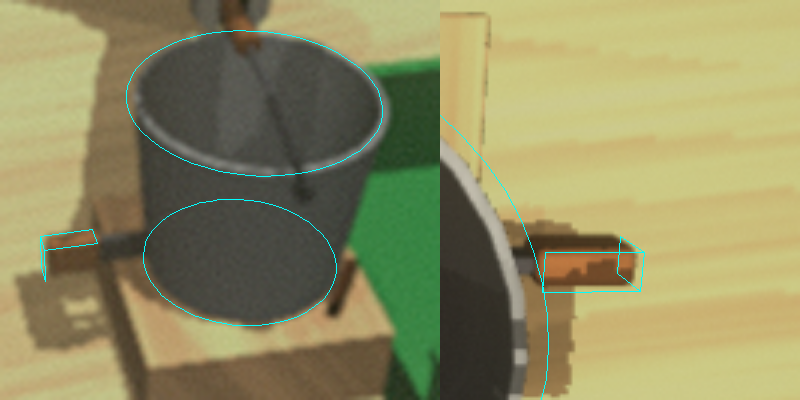

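The overlay shows the pail close to the upright pose against the stops (foot front at (240,325), stub at (70,255)), with only a few mm of lean. Release and go up.

Emit:
carry_out(
  commands=[
    [0,0,0,0,0,0,180],
    [0,0,0,0,0,0,120],
    [0,0,0,0,0,0,0],
    [0,0,0,0,0,0,0],
    [0,0,-0.2,0,0,0,0],
    [0,0,-0.4,0,0,0,0],
    [0,0,-0.4,0,0,0,0],
    [0,0,0,0,0,0,0],
  ],
)

```text
time_s: 15.95
eef_pos: [0.5716, 0.0466, 0.5349]
ee_rot: [0.998, -0.062, 0.003, -0.0]
force: [0.6, -0.5, 0.4]
opening: 0.0901
grip_force: 0.0
```

Run:
```python
from h import *
import cv2
from cell import finder
P,Q,o=pose();print(P,o["time_s"],o["force"],o["joint_pos"].round(3))
for c in["scene","wrist","top"]:
  eyes.get_image(c)
  for n in["tail_grip","bail_grip"]:print(c,n,[(np.round(d["centre"],3).tolist(),round(d["conf"],2)) for d in finder.search_frame(n,c)])
a=eyes.get_image("scene");w=eyes.get_image("wrist")
exec('''s=np.array([.571,.0514,.06]);u=np.array([.124,.992,0]);v=np.array([-.992,.124,0]);z=np.array([0,0,1.])''')
def draw(img,cam,x0,y0,k):
  o=s+.014*u;t=np.linspace(0,2*np.pi,60)
  L=[[o+.064*(u*np.cos(i)+v*np.sin(i)) for i in t],[o+.13*z+.078*(u*np.cos(i)+v*np.sin(i)) for i in t]]
  c=o-.116*u+.024*z
  L.append([c+.017*i*u+.007*j*v+.013*k2*z for i,j,k2 in[(-1,-1,1),(-1,1,1),(1,1,1),(1,-1,1),(-1,-1,1),(-1,-1,-1),(-1,1,-1),(-1,1,1)]])
  for l in L:cv2.polylines(img,[np.array([((proj(cam,p)-[x0,y0]+.5)*k) for p in l]).round().astype(int)],False,(255,255,0),1)
A=cv2.resize(a[155:255,235:345],None,fx=4,fy=4,interpolation=cv2.INTER_CUBIC);draw(A,"scene",235,155,4)
B=cv2.resize(w,None,fx=.7,fy=.7,interpolation=cv2.INTER_AREA);draw(B,"wrist",0,0,.7)
B=np.vstack([B,np.zeros((400-B.shape[0],B.shape[1],3),np.uint8)])
cv2.imwrite("pics/i.png",np.hstack([A,B]))
```

```text
[0.57162882 0.04655748 0.53492536] 15.95 [ 0.55043312 -0.53154485  0.42162194] [-0.727  0.571  1.091  1.453 -0.509  1.415 -1.322]
scene tail_grip [([0.568, -0.042, 0.088], 0.62)]
scene bail_grip [([0.583, 0.042, 0.264], 0.55)]
wrist tail_grip [([0.561, -0.045, 0.094], 0.73)]
wrist bail_grip [([0.575, 0.047, 0.262], 0.84)]
top tail_grip [([0.558, -0.052, 0.098], 0.37)]
top bail_grip []
```

View pics/i.png

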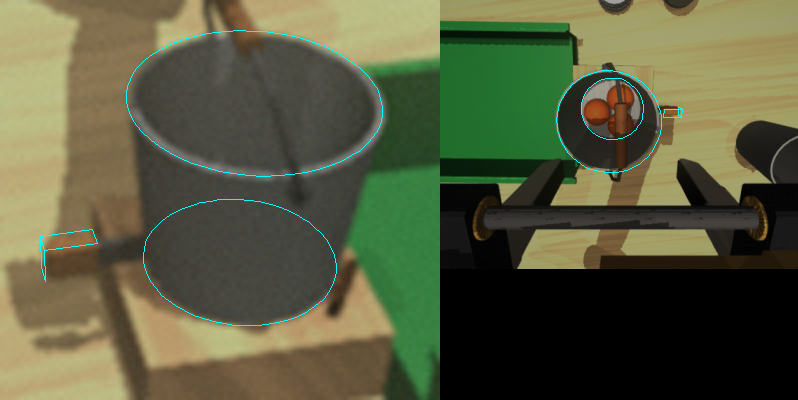

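The pail stands upright on the step against the stops, matching the overlay, and is released. Next, turn the tool 90° for the stub grasp.

Emit:
carry_out(
  commands=[
    [0,0,0,0,0,-0.05,0],
    [0,0,0,0,0,-0.05,0],
    [0,0,0,0,0,-0.05,0],
    [0,0,0,0,0,-0.05,0],
    [0,0,0,0,0,-0.05,0],
    [0,0,0,0,0,-0.05,0],
    [0,0,0,0,0,-0.05,0],
    [0,0,0,0,0,-0.05,0],
    [0,0,0,0,0,-0.05,0],
    [0,0,0,0,0,-0.05,0],
    [0,0,0,0,0,0,0],
  ],
)

```text
time_s: 17.88
eef_pos: [0.5714, 0.0471, 0.5318]
ee_rot: [0.75, 0.661, 0.0, -0.0]
force: [0.2, 0.3, -0.1]
opening: 0.0933
grip_force: 0.0
```

```bash
cat >> h.py <<'E'
s=np.array([.571,.0514,.06]);u=np.array([np.cos(1.4465),np.sin(1.4465),0]);v=np.array([-u[1],u[0],0]);z=np.array([0,0,1.])
tail=np.array([.559,-.048,.084])
def tool(phi):
    f=np.radians(phi);tz=np.sin(f)*u-np.cos(f)*z;return frame(-v,tz),tz
E
python3 - <<'E'
from h import *
P,Q,o=pose();print(P,o["time_s"],o["joint_pos"].round(3))
R,tz=tool(50);pre=tail-.247*tz
print("pre",pre,"translate at height",steps([*pre[:2],.45],Q)[0])
print("tilt",steps([*pre[:2],.45],R)[1], "then in tilted frame down", R.inv().apply([0,0,pre[2]-.45])*10)
E
```

```text
[0.57138139 0.04710989 0.53179265] 17.875 [-0.525  0.453  0.657  1.452 -0.279  1.331  0.023]
pre [ 0.53554203 -0.23575323  0.24276854] translate at height [-2.851e+00  1.000e-03  8.170e-01]
tilt [ 0.0003  0.2777 -0.0006] then in tilted frame down [-1.58748509  0.          1.33205815]
```

Run:
```python
from h import *
P,Q,o=pose()
R,tz=tool(35);pre=tail-.227*tz
print("pre",pre,"translate at height",steps([*pre[:2],.45],Q)[0])
print("tilt",steps([*pre[:2],.45],R)[1], "then in tilted frame down", R.inv().apply([0,0,pre[2]-.45])*10)
```

```text
pre [ 0.54285803 -0.17719736  0.26994751] translate at height [-2.261 -0.     0.817]
tilt [ 0.0002  0.1944 -0.0006] then in tilted frame down [-1.03273863e+00 -9.99492078e-17  1.47490362e+00]
```

Emit:
carry_out(
  commands=[
    [-0.38,0,0,0,0,0,0],
    [-0.38,0,0,0,0,0,0],
    [-0.38,0,0,0,0,0,0],
    [-0.38,0,0,0,0,0,0],
    [-0.38,0,0.2,0,0,0,0],
    [-0.36,0,0.2,0,0,0,0],
    [0,0,0.42,0,0,0,0],
    [0,0,0,0,0.0486,0,0],
    [0,0,0,0,0.0486,0,0],
    [0,0,0,0,0.0486,0,0],
    [0,0,0,0,0.0486,0,0],
  ],
)

```text
time_s: 19.25
eef_pos: [0.5435, -0.1771, 0.4498]
ee_rot: [0.715, 0.63, 0.227, -0.2]
force: [-0.1, 0.9, -0.4]
opening: 0.0928
grip_force: 0.0
```

Emit:
carry_out(
  commands=[
    [-0.258,0,0.369,0,0,0,0],
    [-0.258,0,0.369,0,0,0,0],
    [-0.258,0,0.369,0,0,0,0],
    [-0.258,0,0.369,0,0,0,0],
    [0,0,0,0,0,0,0],
  ],
)

```text
time_s: 19.88
eef_pos: [0.5427, -0.1763, 0.2667]
ee_rot: [0.716, 0.629, 0.223, -0.202]
force: [-0.1, -0.6, 0.7]
opening: 0.0926
grip_force: 0.0
```

Run:
```python
from h import *
from cell import finder
P,Q,o=pose();print(P,o["time_s"],o["joint_pos"].round(3),o["force"])
import cv2
w=eyes.get_image("wrist")
for c in["wrist","scene"]:
  if c!="wrist":eyes.get_image(c)
  print(c,[(np.round(d["centre"],3).tolist(),round(d["conf"],2)) for d in finder.search_frame("tail_grip",c)])
R,tz=tool(35);print(steps(tail-.167*tz,R))
for i in(-1,1):
  for j in(-1,1):
    p=proj("wrist",tail+.017*i*u+.007*j*v+.013*z);cv2.circle(w,tuple(p.round().astype(int)),2,(255,255,0),-1)
cv2.imwrite("pics/j.png",w)
```

```text
[ 0.54269663 -0.17627529  0.26669893] 19.875 [ 0.185  0.747  0.359  1.771 -0.912  1.148  0.959] [-0.11663148 -0.62062361  0.65354909]
wrist [([0.56, -0.046, 0.096], 0.63)]
scene [([0.571, -0.037, 0.088], 0.65)]
(array([-0.01 , -0.014,  0.614]), array([0.001 , 0.0004, 0.0005]))
```

View pics/j.png

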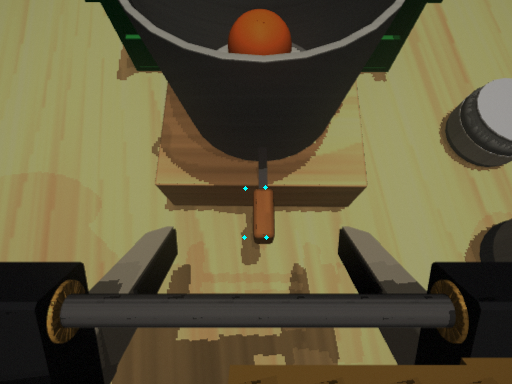

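Last view: stub at (264,215), between the fingers (158–355), about 5 mm right of prediction. Correct, advance and grip.

Emit:
carry_out(
  commands=[
    [-0.01,0.042,0.1,0,0,0,0],
    [0,0,0.2,0,0,0,0],
    [0,0,0.2,0,0,0,0],
    [0,0,0.11,0,0,0,0],
    [0,0,0,0,0,0,150],
    [0,0,0,0,0,0,255],
    [0,0,0,0,0,0,255],
    [0,0,0,0,0,0,255],
    [0,0,0,0,0,0,255],
    [0,0,0,0,0,0,255],
    [0,0,0,0,0,0,255],
  ],
  grip_force=20,
)

```text
time_s: 21.45
eef_pos: [0.5518, -0.1433, 0.2191]
ee_rot: [0.715, 0.631, 0.225, -0.199]
force: [0.2, 0.5, 0.6]
opening: 0.0277
grip_force: 0.0
```

Run:
```python
from h import *
P,Q,o=pose();print(P,o["time_s"],o["joint_pos"].round(3),o["force"],o["opening"],o["grip_force"])
tl=tail-.0056*v; piv=np.array([*(s+.078*u-.0056*v)[:2],.06]); g=P+Q.as_matrix()[:,2]*.167
print("grasp pt",g,"tail",tl,"stub dist to pivot",(piv-g)@u)
p,R=P,Q;off=P-g
for k in range(1,21):
    th=np.radians(3*k);tu=np.radians(2.4*k)
    gk=piv+Ro.from_rotvec(v*th).apply(g-piv);Rk=Ro.from_rotvec(v*tu)*Q;pk=gk-Rk.as_matrix()[:,2]*.167
    print(k,(R.inv().apply(pk-p)*10).round(3),((R.inv()*Rk).as_rotvec()/np.pi).round(4),pk.round(3));p,R=pk,Rk
```

```text
[ 0.55184692 -0.1433493   0.21913192] 21.45 [ 0.153  0.809  0.315  1.81  -0.993  1.046  1.014] [0.19744845 0.51201289 0.55778437] 0.027696436247105338 0.0
grasp pt [ 0.56369924 -0.04832128  0.08231745] tail [ 0.5645568  -0.04869427  0.084     ] stub dist to pivot 0.17785707038909584
1 [ 0.135  0.    -0.066] [ 0.     -0.0133  0.    ] [ 0.553 -0.136  0.232]
2 [ 0.135  0.    -0.066] [ 0.     -0.0133  0.    ] [ 0.554 -0.128  0.245]
3 [ 0.136  0.    -0.065] [ 0.     -0.0133  0.    ] [ 0.555 -0.12   0.258]
4 [ 0.137  0.    -0.064] [ 0.     -0.0133  0.    ] [ 0.556 -0.111  0.27 ]
5 [ 0.137  0.    -0.064] [ 0.     -0.0133  0.    ] [ 0.557 -0.101  0.281]
6 [ 0.138  0.    -0.063] [ 0.     -0.0133  0.    ] [ 0.558 -0.091  0.293]
7 [ 0.139  0.    -0.062] [ 0.     -0.0133  0.    ] [ 0.56  -0.08   0.303]
8 [ 0.14   0.    -0.062] [ 0.     -0.0133  0.    ] [ 0.561 -0.069  0.313]
9 [ 0.14   0.    -0.061] [ 0.     -0.0133  0.    ] [ 0.563 -0.057  0.323]
10 [ 0.141  0.    -0.06 ] [ 0.     -0.0133  0.    ] [ 0.564 -0.045  0.332]
11 [ 0.141  0.    -0.059] [ 0.     -0.0133  0.    ] [ 0.566 -0.033  0.341]
12 [ 0.142  0.    -0.059] [ 0.     -0.0133  0.    ] [ 0.567 -0.019  0.349]
13 [ 0.143  0.    -0.058] [ 0.     -0.0133  0.    ] [ 0.569 -0.006  0.356]
14 [ 0.143  0.    -0.057] [ 0.     -0.0133  0.    ] [0.571 0.008 0.363]
15 [ 0.144  0.    -0.056] [ 0.     -0.0133  0.    ] [0.572 0.022 0.369]
16 [ 0.145  0.    -0.055] [ 0.     -0.0133  0.    ] [0.574 0.036 0.374]
17 [ 0.145  0.    -0.055] [ 0.     -0.0133  0.    ] [0.576 0.051 0.378]
18 [ 0.146  0.    -0.054] [ 0.     -0.0133  0.    ] [0.578 0.066 0.382]
19 [ 0.146  0.    -0.053] [ 0.     -0.0133  0.    ] [0.58  0.081 0.385]
20 [ 0.147  0.    -0.052] [ 0.     -0.0133  0.    ] [0.582 0.096 0.388]
```

Emit:
carry_out(
  commands=[
    [0,0,0,0,0,0,255],
    [0,0,0,0,0,0,255],
    [0,0,0,0,0,0,255],
    [0,0,0,0,0,0,255],
    [0.135,0,-0.066,0,-0.0133,0,255],
    [0.135,0,-0.066,0,-0.0133,0,255],
  ],
)

```text
time_s: 22.2
eef_pos: [0.5528, -0.129, 0.244]
ee_rot: [0.725, 0.639, 0.193, -0.172]
force: [-4.4, -2.4, -2.8]
opening: 0.0139
grip_force: 20.0
```

Emit:
carry_out(
  commands=[
    [0.136,0,-0.065,0,-0.0133,0,255],
    [0.137,0,-0.064,0,-0.0133,0,255],
    [0.137,0,-0.064,0,-0.0133,0,255],
    [0.138,0,-0.063,0,-0.0133,0,255],
    [0.139,0,-0.062,0,-0.0133,0,255],
  ],
)

```text
time_s: 22.82
eef_pos: [0.5583, -0.0823, 0.3025]
ee_rot: [0.741, 0.653, 0.115, -0.104]
force: [-4.8, -4.5, -1.4]
opening: 0.0143
grip_force: 20.0
```

Gripped and tipping, with low forces. Continue.

Emit:
carry_out(
  commands=[
    [0.14,0,-0.062,0,-0.0133,0,255],
    [0.14,0,-0.061,0,-0.0133,0,255],
    [0.141,0,-0.06,0,-0.0133,0,255],
    [0.141,0,-0.059,0,-0.0133,0,255],
    [0.142,0,-0.059,0,-0.0133,0,255],
    [0.143,0,-0.058,0,-0.0133,0,255],
    [0.143,0,-0.057,0,-0.0133,0,255],
  ],
)

```text
time_s: 23.7
eef_pos: [0.5698, 0.0048, 0.3633]
ee_rot: [0.751, 0.661, 0.007, -0.007]
force: [-4.4, -6.8, 4.0]
opening: 0.0142
grip_force: 20.0
```

Run:
```python
from h import *
from cell import finder
P,Q,o=pose();print(P,o["time_s"],o["joint_pos"].round(3),o["force"],o["opening"])
print("grasp",P+Q.as_matrix()[:,2]*.167)
eyes.get_image("scene")
for n in["tail_grip","satsuma0_center","pail_center"]:print([(np.round(d["centre"],3).tolist(),round(d["conf"],2)) for d in finder.search_frame(n,"scene")])
```

```text
[0.56977332 0.00482617 0.3633439 ] 23.7 [-0.478  0.623  0.713  1.731 -0.502  0.977  0.306] [-4.37378598 -6.76102047  4.04665351] 0.014240173811815382
grasp [0.57000177 0.00797328 0.19637372]
[]
[]
[([0.628, 0.097, 0.179], 0.8)]
```

Emit:
carry_out(
  commands=[
    [0.144,0,-0.056,0,-0.0133,0,255],
    [0.145,0,-0.055,0,-0.0133,0,255],
    [0.145,0,-0.055,0,-0.0133,0,255],
    [0.146,0,-0.054,0,-0.0133,0,255],
    [0.146,0,-0.053,0,-0.0133,0,255],
    [0.147,0,-0.052,0,-0.0133,0,255],
    [0.147,0,-0.051,0,-0.0133,0,255],
    [0.148,0,-0.05,0,-0.0133,0,255],
  ],
)

```text
time_s: 24.9
eef_pos: [0.5854, 0.1244, 0.3934]
ee_rot: [0.742, 0.652, -0.118, 0.104]
force: [-4.5, -3.3, 10.0]
opening: 0.014
grip_force: 20.0
```

Emit:
carry_out(
  commands=[
    [0,0,0,0,0,0,100],
    [0,0,-0.1,0,0,0,0],
    [0,0,-0.35,0,0,0,0],
    [0,0,-0.4,0,0,0,0],
    [0,0,-0.4,0,0,0,0],
    [0,0,-0.3,0,0,0,0],
    [0,0,0,0,0,0,0],
    [0,0,0,0,0,0,0],
  ],
)

```text
time_s: 25.9
eef_pos: [0.5913, 0.1734, 0.5375]
ee_rot: [0.741, 0.654, -0.115, 0.101]
force: [0.2, -0.2, -0.9]
opening: 0.0889
grip_force: 0.0
```

Run:
```python
from h import *
from cell import finder
import cv2
P,Q,o=pose();print(P,o["time_s"],o["force"],o["opening"])
for c in["top","scene","wrist"]:
  cv2.imwrite(f"pics/end_{c}.png",eyes.get_image(c))
  for n in["tail_grip","satsuma0_center","pail_center"]:print(c,n,[(np.round(d["centre"],3).tolist(),round(d["conf"],2)) for d in finder.search_frame(n,c)])
print("crate x-range in step frame y:",s+.09*u,s+.475*u)
```

```text
[0.59130573 0.17337305 0.53752743] 25.9 [ 0.17642268 -0.15217082 -0.87230755] 0.08891194288974996
top tail_grip []
top satsuma0_center []
top pail_center [([0.584, 0.154, 0.135], 0.61)]
scene tail_grip [([0.596, 0.208, 0.222], 0.52)]
scene satsuma0_center []
scene pail_center [([0.631, 0.186, 0.132], 0.94)]
wrist tail_grip [([0.589, 0.218, 0.239], 0.91)]
wrist satsuma0_center []
wrist pail_center [([0.589, 0.192, 0.168], 0.64)]
crate x-range in step frame y: [0.58215789 0.14070566 0.06      ] [0.62988885 0.52273545 0.06      ]
```

Emit:
carry_out(
  commands=[
    [0,0,-0.3,0,0,0,0],
    [-0.5,0,0,0,0,0,0],
    [-0.5,0,0,0,0,0,0],
    [-0.5,0,0,0,0,0,0],
    [-0.5,0,0,0,0,0,0],
    [-0.5,0,0,0,0,0,0],
    [-0.5,0,0,0,0,0,0],
    [-0.4,0,0,0,0,0,0],
    [0,0,0,0,0,0,0],
  ],
)

```text
time_s: 27.62
eef_pos: [0.5503, -0.1428, 0.672]
ee_rot: [0.743, 0.651, -0.115, 0.103]
force: [0.3, -0.4, 0.0]
opening: 0.0929
grip_force: 0.0
```

Run:
```python
from h import *
from cell import finder
import cv2
P,Q,o=pose();print(P,o["time_s"],o["force"])
for c in["top","scene","wrist"]:
  a=eyes.get_image(c)
  h=cv2.cvtColor(a,cv2.COLOR_BGR2HSV);m=cv2.inRange(h,(5,190,90),(16,255,255))
  n,l,st,ce=cv2.connectedComponentsWithStats(m)
  for i in range(1,n):
    if st[i,4]>15:
      q=plane(c,*ce[i],.035)-s;print("  orange",c,ce[i].round(),st[i,2:5],"step xy",(q@u).round(3),(q@v).round(3))
  for n in["tail_grip","satsuma0_center","pail_center","tall_pail_center"]:print(c,n,[(np.round(d["centre"],3).tolist(),round(d["conf"],2)) for d in finder.search_frame(n,c)])
```

```text
[ 0.55025854 -0.14282689  0.67198429] 27.625 [ 0.2568518  -0.40508196  0.00926061]
top tail_grip []
top satsuma0_center []
top pail_center [([0.581, 0.204, 0.146], 0.75), ([0.587, 0.212, 0.236], 0.19)]
top tall_pail_center [([0.433, -0.28, 0.078], 0.74)]
  orange scene [325.  33.] [ 191   35 2847] step xy 0.853 1.953
  orange scene [486.  34.] [52 16 79] step xy 1.989 1.696
  orange scene [201.  43.] [ 14  20 179] step xy -0.054 1.871
  orange scene [82. 55.] [ 172   37 3621] step xy -0.782 1.75
  orange scene [483. 155.] [10  6 20] step xy 0.779 0.22
scene tail_grip [([0.599, 0.211, 0.221], 0.57)]
scene satsuma0_center []
scene pail_center [([0.634, 0.182, 0.134], 0.89)]
scene tall_pail_center [([0.482, -0.268, 0.102], 0.8)]
  orange wrist [146. 329.] [21  4 58] step xy -1.049 0.35
wrist tail_grip []
wrist satsuma0_center []
wrist pail_center []
wrist tall_pail_center [([0.443, -0.278, 0.1], 0.7)]
```

Run:
```python
from h import *
import cv2
def asc(c,x0,x1,y0,y1,st):
  a=eyes.get_image(c);h=cv2.cvtColor(a,cv2.COLOR_BGR2HSV)
  for y in range(y0,y1,st):
    r=""
    for x in range(x0,x1,st//2 if st>3 else st):
      H,S,V=h[y,x]
      r+= "." if 40<H<85 and S>100 else ("O" if H<19 and S>190 else ("w" if H<25 and S>90 and V<150 else ("#" if S<60 and V<130 else ("+" if S<60 else "-"))))
    print(r)
asc("top",30,260,80,215,4)
print()
asc("scene",235,490,155,265,4)
```

```text
-----------------------------------------------------------------------------------------------+++++++++++++-------
----------..............-----------------------------------------------------------------------#++++++++++++#------
----------.............................---------------------------------------------------------#++++++++++##------
---------............................................-------------------------------------------##+++++++###w------
---------...........................................................-----------------------------w########-w-------
---------.........................................................................------------------wwwww----------
--------.............................................................................------------------------------
--------............................................................................-------------------------------
--------.............................................................................------------------------------
--------................................................
[... 5756 characters left out ...]
................................................-------
---------------wwwwwwwwwwwwwwwwwwwwwwwwwwwwwwwwww-..........-...-.............................-.........................--------
----------------wwwwwwwwwwwwwwwwwwwwwwwwwwwwwwww---....-.-..-..--.......-......................................----w------------
----------------wwwwwwwwwwwwwwwwwwwwwwwwww-------..--.-....-.--....-.....-.........................--ww-w-----------------------
-----------------wwwwwwwwwwwwww-------------------.--.-..--.-................-........---ww-------------------------------------
---------------------------------------------------.-....-................------------------------------------------------------
```

```bash
cat > fit.py <<'E'
from h import *
import cv2
from scipy.optimize import minimize
M={}
for c,(x0,x1,y0,y1) in {"top":(110,206,122,196),"scene":(300,392,165,236)}.items():
  h=cv2.cvtColor(eyes.get_image(c),cv2.COLOR_BGR2HSV);m=np.zeros((384,512),np.uint8)
  m[y0:y1,x0:x1]=(h[y0:y1,x0:x1,1]<75)*255
  m=cv2.morphologyEx(m,cv2.MORPH_OPEN,np.ones((4,4)));k=max(cv2.findContours(m,0,2)[0],key=cv2.contourArea)
  M[c]=cv2.drawContours(np.zeros_like(m),[k],-1,1,-1)
t=np.linspace(0,2*np.pi,48)
def cost(p):
  cx,cy,cz,th,ps=p;U=np.cos(ps)*u+np.sin(ps)*v;W=np.cross(z,U)
  a=np.sin(th)*U+np.cos(th)*z;b=np.cos(th)*U-np.sin(th)*z;C=s+cx*u+cy*v;C=np.array([C[0],C[1],cz])
  pts=[C+h*a+r*(b*np.cos(i)+W*np.sin(i)) for h,r in((-.065,.064),(.065,.078)) for i in t];e=0
  for c in M:
    q=np.array([proj(c,x) for x in pts]);g=np.zeros((384*2,512*2),np.uint8)
    cv2.fillConvexPoly(g,cv2.convexHull((q*2).round().astype(np.int32)),1)
    g=cv2.resize(g*1.0,(512,384),interpolation=cv2.INTER_AREA);e+=np.abs(g-M[c]).sum()/M[c].sum()
  return e
if __name__=="__main__":
  for th in(1.75,2.1,2.45):
    S=np.array([[.14,0,.11,th,0]]+[np.array([.14,0,.11,th,0])+d for d in np.diag([.03,.02,.03,.25,.2])])
    r=minimize(cost,S[0],method="Nelder-Mead",options=dict(initial_simplex=S,maxfev=350));cx,cy,cz,q,ps=r.x
    print(r.x.round(3),"deg",np.degrees(q).round(1),"err",round(r.fun,3),"front rim z",(cz+.065*np.cos(q)-.078*np.sin(q)).round(3),"x",(cx+.065*np.sin(q)+.078*np.cos(q)).round(3),"tail z",(cz+.116*np.sin(q)-.041*np.cos(q)).round(3),"x",(cx-.116*np.cos(q)-.041*np.sin(q)).round(3),"rear rim x,z",(cx+.065*np.sin(q)-.078*np.cos(q)).round(3),(cz+.065*np.cos(q)+.078*np.sin(q)).round(3))
E
python3 fit.py
```

```text
Traceback (most recent call last):
  File "fit.py", line 23, in <module>
    r=minimize(cost,S[0],method="Nelder-Mead",options=dict(initial_simplex=S,maxfev=350));cx,cy,cz,q,ps=r.x
  File "fit.py", line 16, in cost
    q=np.array([proj(c,x) for x in pts]);g=np.zeros((384*2,512*2),np.uint8)
                ~~~~^^^^^
  File "h.py", line 9, in proj
    m=eyes.camera_model(c);f=192/np.tan(np.radians(m["fov_y"]/2));p=np.array(m["R"])@X+m["t"]
ValueError: time passes only in moves, steps and waits
```

```bash
sed -i 's/^M={}/M={};CM={c:eyes.camera_model(c) for c in ("top","scene")}\ndef proj(c,X):\n  m=CM[c];f=192\/np.tan(np.radians(m["fov_y"]\/2));p=m["R"]@X+m["t"];return np.array([m["cx"]+f*p[0]\/p[2],m["cy"]+f*p[1]\/p[2]])/' fit.py; python3 fit.py 2>&1 | tail -5
```

```text
[0.153 0.003 0.097 2.019 0.071] deg 115.7 err 0.111 front rim z -0.001 x 0.178 tail z 0.22 x 0.167 rear rim x,z 0.246 0.139
[1.54e-01 2.00e-03 9.90e-02 2.04e+00 7.30e-02] deg 116.9 err 0.109 front rim z -0.0 x 0.177 tail z 0.221 x 0.17 rear rim x,z 0.247 0.139
[1.540e-01 2.000e-03 9.800e-02 2.053e+00 8.000e-02] deg 117.6 err 0.109 front rim z -0.001 x 0.175 tail z 0.22 x 0.172 rear rim x,z 0.248 0.137
```

Run:
```python
from h import *
P,Q,o=pose()
R,tz=tool(-30);tgt=s+.40*u;t1=[*tgt[:2],.52]
print(t1,steps(t1,R),"down",R.inv().apply([0,0,.36-.52])*10)
```

```text
[np.float64(0.6205906078654128), np.float64(0.4483140607380128), 0.52] (array([ 6.086, -0.051, -0.363]), array([ 0.    , -0.0685,  0.    ])) down [0.8        0.         1.38564065]
```

Emit:
carry_out(
  commands=[
    [0.5,0,-0.03,0,0,0,0],
    [0.5,0,-0.03,0,0,0,0],
    [0.5,0,-0.03,0,0,0,0],
    [0.5,0,-0.03,0,0,0,0],
    [0.5,0,-0.03,0,0,0,0],
    [0.5,0,-0.03,0,0,0,0],
    [0.5,0,-0.03,0,0,0,0],
    [0.5,0,-0.03,0,0,0,0],
    [0.5,0,-0.03,0,0,0,0],
    [0.5,0,-0.03,0,0,0,0],
    [0.5,0,-0.03,0,0,0,0],
    [0.5,0,-0.03,0,0,0,0],
  ],
)

```text
time_s: 30.18
eef_pos: [0.6244, 0.4415, 0.5219]
ee_rot: [0.74, 0.654, -0.115, 0.102]
force: [1.1, 0.4, 0.2]
opening: 0.0931
grip_force: 0.0
```

Emit:
carry_out(
  commands=[
    [0,0,0,0,-0.0345,0,0],
    [0,0,0,0,-0.0345,0,0],
    [0.2,0,0.35,0,0,0,0],
    [0.2,0,0.35,0,0,0,0],
    [0.2,0,0.35,0,0,0,0],
    [0.2,0,0.35,0,0,0,0],
    [0,0,0,0,0,0,0],
    [0,0,0,0,0,0,0],
  ],
)

```text
time_s: 31.18
eef_pos: [0.6204, 0.4342, 0.3586]
ee_rot: [0.724, 0.64, -0.19, 0.174]
force: [-0.1, -0.1, 1.4]
opening: 0.093
grip_force: 0.0
```

Run:
```python
from h import *
from cell import finder
import cv2
P,Q,o=pose();print(P,o["time_s"],o["force"],o["joint_pos"].round(2));q=P-s;print("step",q@u,q@v)
c="wrist";a=eyes.get_image(c);cv2.imwrite("pics/k.png",a)
h=cv2.cvtColor(a,cv2.COLOR_BGR2HSV);m=cv2.inRange(h,(4,190,50),(17,255,255))
n,l,st,ce=cv2.connectedComponentsWithStats(m)
C=ray(c,256,192)[0]-s;print("cam step",C@u,C@v,C[2]+.06)
for i in range(1,n):
    if st[i,4]>25:
      q=plane(c,*ce[i],.035)-s;print("  orange",ce[i].round(),st[i,:5],"step xy",(q@u).round(3),(q@v).round(3))
for n in["satsuma0_center","tail_grip"]:
  for d in finder.search_frame(n,c):
    q=np.array(d["centre"])-s;print(n,(q@u).round(3),(q@v).round(3),q[2]+.06,round(d["conf"],2))
```

```text
[0.62043112 0.43417861 0.35859283] 31.175 [-0.08505214 -0.07532477  1.41906282] [-0.92  1.    0.63  0.93 -0.09  1.62 -0.58]
step 0.3859538276391084 -0.001594210920700347
cam step 0.4437054945156981 -0.0016218751280500713 0.30271068007221796
  orange [245. 159.] [ 181  126  128   67 4834] step xy 0.219 0.008
  orange [141. 350.] [123 338  34  22 371] step xy -0.404 0.287
satsuma0_center 0.215 0.007 0.0438 0.87
tail_grip 0.179 0.001 0.2177 0.82
```

Run:
```python
from h import *
import cv2
c="wrist";a=cv2.imread("pics/k.png");h=cv2.cvtColor(a,cv2.COLOR_BGR2HSV);m=cv2.inRange(h,(4,190,50),(17,255,255))
r=m[118:204:3,172:320:2]
for l in r:print("".join("O" if x else "." for x in l))
C,_=ray(c,256,192);cs=cv2.HoughCircles(cv2.GaussianBlur(m[100:220,160:340],(5,5),1),cv2.HOUGH_GRADIENT,1.5,25,param1=100,param2=9,minRadius=18,maxRadius=30)
for x,y,rr in (cs[0] if cs is not None else []):
  q=plane(c,x+160,y+100,.032)-s;d=np.linalg.norm(q+s-C);print(x+160,y+100,rr,"exp r",(.026*315/d).round(1),"step",(q@u).round(3),(q@v).round(3))
```

```text
..........................................................................
..........................................................................
..........................................................................
.........................................................O................
..................................................OOOOOOOOOOOO............
................................................OOOOOOOOOOOOOOOOO.........
.............OOOOOOOO..........................OOOOOOOOOOOOOOOOOOOO.......
..........OOOOOOOOOOOOOO......................OOOOOOOOOOOOOOOOOOOOOO......
........OOOOOOOOOOOOOOOOO.....................OOOOOOOOOOOOOOOOOOOOOO......
......OOOOOOOOOOOOOOOOOOOO...................OOOOOOOOOOOOOOOOOOOOOOOO.....
......OOOOOOOOOOOOOOOOOOOOO..................OOOOOOOOOOOOOOOOOOOOOOOO.....
.....OOOOOOOOOOOOOOOOOOOOOOO.....OOOOOOOOOO..OOOOOOOOOOOOOOOOOOOOOOOO.....
.....OOOOOOOOOOOOOOOOOOOOOOO...OOOOOOOOOOOOOOOOOOOOOOOOOOOOOOOOOOOOOO.....
.....OOOOOOOOOOOOOOOOOOOOOOO..OOOOOOOOOOOOOOOOOOOOOOOOOOOOOOOOOOOOOO......
.....OOOOOOOOOOOOOOOOOOOOOOO.OOOOOOOOOOOOOOOOOOOOO
[... 607 characters left out ...]
.................
...............................OOOOOOOOOOOOOO.............................
.................................OOOOOOOOOO...............................
..........................................................................
..........................................................................
..........................................................................
..........................................................................
247.75 169.75 21.9 exp r 22.5 step 0.2 0.006
204.25 156.25 23.55 exp r 23.0 step 0.22 0.054
283.75 148.75 23.55 exp r 23.7 step 0.23 -0.033
238.75 130.75 20.7 exp r 24.7 step 0.254 0.014
205.75 198.25 29.1 exp r 20.3 step 0.152 0.06
```

The three satsumas lie on the crate floor in front of the pail's low rim, and the pail is tipped about 117°, at rest and clear of the arm. Handing in.

```bash
python3 -c "
from cell import job
print(job.job_done())"
```

```text
the job is handed in; nothing more can be done
None
```

I handed the job in at about 31 s of the 67 s allowed, but the cell returned no verdict: the wide pail lies tipped about 117°, mouth down in the crate, all three satsumas lie on the crate floor by my measurement, and the tall pail was not touched.

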